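# Find the hidden release notch and pop the case open

## Robot

A 6-joint arm with a two-finger parallel gripper is mounted at the origin on a cart in front of the work surface, level with it; the furniture and walls round the work are solid. World frame = base frame: x ahead of the robot, y to its left, z up, the work surface at z = 0. Lengths are in m, angles in rad, forces in N, time in s.
With the tool pointing down it reaches from about 0.25 to 0.85 m from the base axis. Payload 12.5 kg.
Tool frame: the origin (TCP) lies midway between the tips of the shut fingers; the grasp point (between the pads) lies 19 mm behind it (ctrl.grasp_offset is the distance from the TCP to the grasp point, in m); z points along the fingers, y is the direction in which the jaws open and shut (so a half turn about z gives the same grasp; the last joint's range is limited). The gripper opens to 93 mm and grips with 3 to 60 N. Pads are 15 mm wide; open, the fingers measure 128 mm over their backs; the gripper's body (75 mm by 188 mm) begins 65 mm behind the grasp point.
Start: joints at [-1.236, 0.351, 1.652, -0, 1.139, -0.085], TCP at [0.224, -0.502, 0.219] pointing down, gripper open.
Joint ranges: [-2.75, 2.75], [-0.79, 2.1], [0.01, 2.65], [-1.57, 4.71], [0.07, 3.14], [-2.87, 2.87]. Speed limits (rad/s): [2.22, 2.22, 2.79, 3.14, 3.14, 3.14].

## Interface

Orientations are given as a rotation vector (axis times angle).
In Python, from bench import ctrl, optics gives the robot as it stands.
- The arm moves only by the tool step_arm, never from a script. Its argument "targets" is a list of rows, each a list of 7 numbers: the shift along the tool's x, y, z in mm, then the turn, a rotation vector about the tool's x, y, z in rad, then the gripper's target within -1 to 1 (shut at 1, half-way at 0, fully open at -1). In form: [[x, y, z, ax, ay, az, fingers], ...]. A call has 1 to 10 rows; each row shifts and turns the commanded pose from where the row before left it, along the tool's axes as they then stand; what a row does not reach is not made up. A row lasts 1/12 s, in which the tool goes at most 41.7 mm and 7.16 degrees, less where a joint would pass 70% of its speed; a pose out of reach is approached as far as the arm can. A call is refused whole if a number of a shift passes 41.7 or a number of a turn 0.125, either way. A call with a gripper value outside its range is refused whole. The fingers move at their own pace and stop on an object; the grip force is fixed at half the most. Time passes only in rows, so rows that do not move let the fingers close. It gives the time, the measured TCP pose, the force and the opening at its end, in the units of the state.
- ctrl.observe(): the state, without advancing time (a new reading comes with each control period).
- optics.capture(name): name is "side" or "top"; returns a dict with "pixels" (384x512x3 uint8, red, green, blue), "depth" (384x512 float32, m along the optical axis (not along the pixel's ray), 0 where there is no reading), "camera_matrix" (3x3 intrinsics, pixels), "R" (3x3) and "t" (3): a world point X has camera coordinates R X + t. Camera axes: x right, y down, z forward; pixel columns grow to the right and rows downward; lengths in m; the calibration is good to about 2 mm. A picture is of the moment at which its call begins.
- ctrl.job_done(): hands the job in, once; it reports no verdict.
The state is a dict: "clock": time; "q": joint angles; "qvel": joint speeds; "effort": joint torques, N m; "ee_pos": TCP position; "ee_rot": TCP orientation; "force": force on the tool from outside, world axes, zero at the start; "moment": the same for the moment, N m; "finger_gap": opening from 0.0 (shut) to 1.0 (fully open).
Only numpy, scipy, OpenCV 4.12 (cv2) and the standard library are available. Lean on these libraries where they do the work, as an engineer would, in place of code of your own. Each camera call takes 0.05 s, during which the arm holds its last target.

## Task

Pop open the black instrument case by its hidden release: with a fingertip, feel along the ledge of the metal rail on the front of the case until the fingertip drops into the notch, then press the plate in the notch all the way down so that the lid springs ajar, and take the hand away. Use only touch and push: nothing is picked up, and the small things lying around stay where they are.

Things in the scene. Friction and masses are not known exactly. Their poses are not given: they have to be found in the camera images.
- case: black hard instrument case, 192 (x) x 274 (y) x 64 (z) mm, fixed, lid shut. Origin: centre of its underside on the table; x points from its front to the hinge at its back, y along the front to the left, z up. A plain metal release rail, 48 mm deep (case x -145 to -97 mm) and 274 mm long, runs along its front; its two end blocks are 52 mm long and 62 mm tall
- ledge_mid (a point): middle of the flat ledge between the rail's end blocks, on the level of its surface (the notch may lie here). The ledge is 170 mm long (y), 43 mm front to back, 54 mm above the table; end blocks rise 8 mm above it, a thin spine behind it 3 mm, the case's lid 10 mm (its face begins about 28 mm behind this point); nothing in front. Axes as the case
- ledge_left (a point): left end of the ledge (+y of the case), on its surface, against the left end block, midway front to back. At least 25 mm of solid ledge adjoins each end block
- ledge_right (a point): right end of the ledge (-y of the case), on its surface, against the right end block, midway front to back
- release (a joint): m pushed down: release plate, the floor of the one notch in the ledge (42 mm long, open in front, same metal; centre within 34 mm of the ledge's middle, not reported). 0: up, 6 mm below the ledge; 0.007: fully down, 13 mm below. Takes about 8 to 15 N, has no spring, stays where pushed; pushing it raises the lid
- case_lid (a joint): opening angle of the lid, rad: 0 shut, about 0.084 when the release is fully down (the lid's front edge then stands 15 mm higher and stays there). It is linked to the release plate and opens no further
- pencil: red pencil, 8 x 147 x 7 mm, lying along the rail in front of it; loose. Origin: centre of its underside
- hex_key: black hex key, 31 x 78 x 6 mm, lying flat near the right front of the case; loose. Origin: centre of its underside
- loupe: black tapered eye loupe, 39 mm across, 40 mm tall, standing left of the case; loose. Origin: centre of its underside
- dropper_bottle: amber dropper bottle, 32 mm across, 102 mm tall, standing on the right half of the table; loose. Origin: centre of its underside
- yellow_marker: marker pen, 13 x 102 x 14 mm, lying near the table edge, right of the case; loose. Origin: centre of its underside

How it is judged:
By the outcome, as a careful person would: the job done as asked, in the order asked, and still so for the second after the job is handed in, with the robot touching nothing.
It also fails if it takes over 46 s, if anything falls off the work surface, if the arm or the gripper's body presses on something with over 40 N, if the wrist force passes 120 N, or if a joint passes its speed limit or range.

## Working session

There is one attempt and no reset: what is moved stays moved. The work goes in short steps, Python scripts to look and compute and a tool call to move; the robot and the scene stay as the last step left them, time stands still between calls to the robot, and variables do not carry over. Pictures are saved under pics/ and viewed, and the job is handed in when it is done.

Besides the shell and the picture viewer there is one more tool, called after ">>>" as name(argument=value, ...), one argument or row to a line, values as JSON. step_arm: Moves the arm, as the interface text tells. Its arguments: {"type":"object","properties":{"targets":{"type":"array"}},"required":["targets"]}

```bash
mkdir -p pics; ls; python3 - <<'E'
from bench import ctrl, optics
import cv2,numpy as np
s=ctrl.observe();print(s)
for n in("side","top"):
    d=optics.capture(n);np.savez(f"{n}0.npz",**d)
    cv2.imwrite(f"pics/{n}0.png",cv2.cvtColor(d["pixels"],cv2.COLOR_RGB2BGR));print(n,d["camera_matrix"],d["R"],d["t"])
E
```

```text
pics
{'clock': 0.0, 'q': array([-1.23560341e+00,  3.51250850e-01,  1.65245923e+00, -1.29664038e-05,
        1.13908094e+00, -8.46308429e-02]), 'qvel': array([-0.00065668, -0.00029066,  0.0007563 , -0.00111941,  0.00049837,
       -0.00179539]), 'effort': array([ 1.55242604e-03, -4.97324324e+01, -2.85259205e+01,  7.01061613e-02,
        2.57683522e-02, -1.13031206e-04]), 'ee_pos': array([ 0.22406626, -0.50189653,  0.21808007]), 'ee_rot': array([-3.07146921e+00, -6.54386222e-01,  2.53464913e-04]), 'force': array([-0.62993731, -0.08525604,  0.35562698]), 'moment': array([0.05544414, 0.03506938, 0.00411535]), 'finger_gap': 0.9999261458711884}
side [[476.55373035   0.         250.43691758]
 [  0.         476.55373035 187.8777927 ]
 [  0.           0.           1.        ]] [[-0.99839956 -0.05473029  0.0142451 ]
 [-0.03214862  0.34202272 -0.93914159]
 [ 0.04652734 -0.93809651 -0.34323483]] [0.55197108 0.08896041 1.676068  ]
top [[437.13749144   0.         253.49311041]
 [  0.         437.13749144 185.36833733]
 [  0.           0.           1.        ]] [[-1.69276342e-02 -9.99855061e-01 -1.82018883e-03]
 [-9.94083809e-01  1.70252120e-02 -1.07273121e-01]
 [ 1.07288562e-01 -6.45991182e-06 -9.94227924e-01]] [0.03267528 0.54174163 1.59349335]
```

View pics/side0.png

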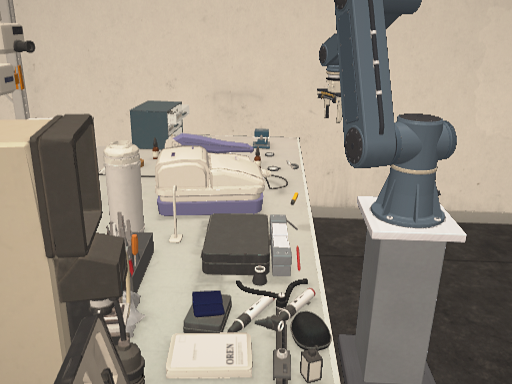

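View pics/top0.png

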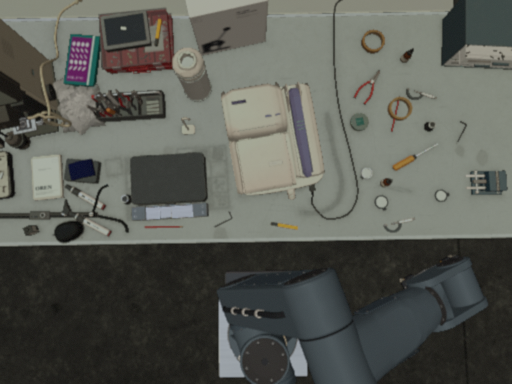

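The side view shows the black case at about (236,243), with the rail at (281,247). The top view shows the case at (168,178), the rail at (170,211), the pencil at (163,227) and the hex key at (223,219). I'll zoom in to measure the rail.

```bash
cat > h.py <<'E'
import numpy as np,cv2
def load(n): return dict(np.load(n))
def pt(d,u,v,z=None):
    K,R,t=d["camera_matrix"],d["R"],d["t"]
    r=np.linalg.inv(K)@np.array([u,v,1.]);c=-R.T@t;w=R.T@r
    if z is None:
        return c+w*d["depth"][int(round(v)),int(round(u))]
    return c+w*(z-c[2])/w[2]
def crop(d,x0,x1,y0,y1,s,f):
    im=cv2.cvtColor(d["pixels"],cv2.COLOR_RGB2BGR)[y0:y1,x0:x1]
    cv2.imwrite(f,cv2.resize(im,None,fx=s,fy=s,interpolation=cv2.INTER_CUBIC))
E
python3 - <<'E'
from h import *
t=load("top0.npz");s=load("side0.npz")
crop(t,120,245,145,240,6,"pics/tc.png");crop(s,195,315,200,290,6,"pics/sc.png")
np.set_printoptions(precision=4,suppress=True)
for v in (195,200,203,205,207,209,211,213,215,217,219,222):
    print(v,[pt(t,u,v).round(4).tolist() for u in (138,170,200)])
E
```

```text
195 [[0.5111, 0.4444, 0.0575], [0.5088, 0.3272, 0.0608], [0.5067, 0.2179, 0.064]]
200 [[0.492, 0.4412, 0.0687], [0.4906, 0.3272, 0.0606], [0.4888, 0.2184, 0.0606]]
203 [[0.4814, 0.4421, 0.0646], [0.4806, 0.3294, 0.0488], [0.4776, 0.2179, 0.0643]]
205 [[0.4765, 0.4514, 0.0295], [0.4728, 0.3282, 0.0553], [0.4701, 0.2175, 0.0682]]
207 [[0.4673, 0.4433, 0.0596], [0.466, 0.3295, 0.0482], [0.4636, 0.219, 0.0562]]
209 [[0.4598, 0.4421, 0.0637], [0.4588, 0.3297, 0.0468], [0.4562, 0.2187, 0.0586]]
211 [[0.4523, 0.441, 0.0677], [0.4515, 0.3298, 0.0464], [0.4484, 0.2174, 0.07]]
213 [[0.4456, 0.4432, 0.0589], [0.4442, 0.3296, 0.0471], [0.4417, 0.2185, 0.0608]]
215 [[0.4382, 0.4421, 0.0628], [0.4367, 0.3288, 0.0514], [0.4347, 0.2193, 0.0547]]
217 [[0.4311, 0.4429, 0.0595], [0.4304, 0.3337, 0.0258], [0.4293, 0.2256, 0.0042]]
219 [[0.4234, 0.4396, 0.0718], [0.424, 0.3388, -0.0011], [0.422, 0.226, 0.0009]]
222 [[0.4147, 0.4577, 0.0028], [0.4126, 0.3381, 0.0025], [0.4107, 0.2259, 0.0019]]
```

```bash
sleep 1
```

```text
(no output)
```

View pics/tc.png

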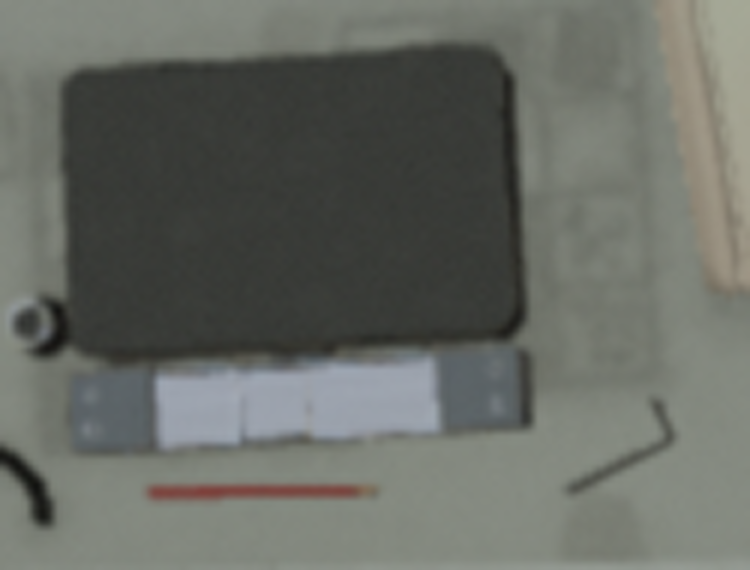

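View pics/sc.png

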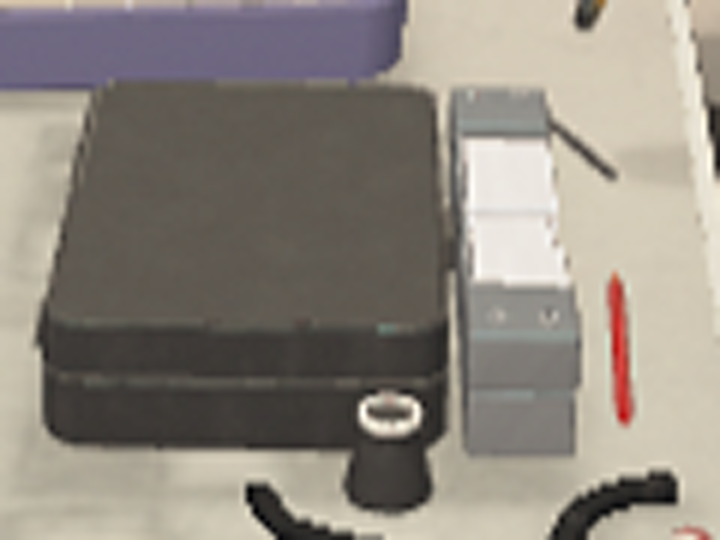

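```bash
python3 - <<'E'
from h import *
np.set_printoptions(precision=4,suppress=True)
t=load("top0.npz");im=t["pixels"].astype(int)
m=(im.min(2)>140).astype(np.uint8); m[:200]=0;m[224:]=0;m[:,:140]=0;m[:,200:]=0
m2=m.copy()
n,l,st,_=cv2.connectedComponentsWithStats(m2);print(st[st[:,4]>20])
c,_=cv2.findContours(m2,0,2);P=np.vstack(c).astype(np.float32)
r=cv2.minAreaRect(P);print(r)
b=cv2.boxPoints(r)
for p in b: print(p,pt(t,*p,.054))
f=lambda x,y,z:pt(t,(x+.5)/6+120-.5,(y+.5)/6+145-.5,z)
C=[f(71,450,.062),f(71,374,.062),f(527,349,.062),f(527,427,.062)]
for p in C:print(p)
a=C[2]-C[1];b2=C[3]-C[0];print(np.linalg.norm(a),np.linalg.norm(b2),np.arctan2(a[0],-a[1]),np.arctan2(b2[0],-b2[1]),np.mean(C,0))
for x,y in((157,412),(438,395),(242,405),(310,402),(276,405),(298,403)):print(x,f(x,y,.054))
for x,y in((148,492),(378,491),(570,490),(672,435),(657,402)):print('obj',f(x,y,.004))
# brightness profile along ledge
for v in range(205,220):print(v,im[v,143:200,1].tolist())
s=load("side0.npz")
g=lambda x,y,z:pt(s,(x+.5)/6+195-.5,(y+.5)/6+200-.5,z)
for p in((453,90),(545,90),(579,330),(465,330)):print('side',g(*p,.062))
for p in((465,137),(550,137),(468,285),(566,285),(470,212),(555,212)):print('sl',g(*p,.054))
E
```

```text
[[     0      0    512    384 196108]
 [   146    205     47     14    500]]
((169.03021240234375, 211.99819946289062), (11.433566093444824, 45.855255126953125), 86.53176879882812)
[145.7987 207.6789] [0.4647 0.4164 0.054 ]
[191.57   204.9049] [0.4719 0.2499 0.054 ]
[192.2617 216.3175] [0.4304 0.2475 0.054 ]
[146.4904 219.0915] [0.4232 0.4135 0.054 ]
[0.4221 0.4659 0.062 ]
[0.4678 0.4665 0.062 ]
[0.4782 0.1914 0.062 ]
[0.4312 0.1916 0.062 ]
0.2753458970994329 0.2744410070530698 0.037823922649301844 0.033332490665144425 [0.4498 0.3289 0.062 ]
157 [0.4444 0.4164 0.054 ]
438 [0.4518 0.2463 0.054 ]
242 [0.4478 0.365  0.054 ]
310 [0.4489 0.3238 0.054 ]
276 [0.4474 0.3444 0.054 ]
298 [0.4484 0.331  0.054 ]
obj [0.3972 0.4339 0.004 ]
obj [0.3954 0.2907 0.004 ]
obj [0.394  0.1713 0.004 ]
obj [0.427  0.1074 0.004 ]
obj [0.4477 0.1165 0.004 ]
205 [76, 75, 71, 78, 84, 90, 95, 99, 103, 107, 108, 105, 106, 107, 105, 102, 100, 98, 94, 101, 104, 102, 93, 88, 84, 87, 98, 110, 112, 114, 118, 124, 131, 127, 124, 122, 120, 122, 125, 121, 119, 126, 128, 130, 136, 141, 143, 148, 151, 127, 103, 98, 98, 99
[... 3559 characters left out ...]
, 97, 111, 113, 113, 115, 120, 119, 115, 116, 125, 134, 127, 124, 129, 129, 129, 130, 130, 132, 131, 131, 132, 132, 132, 131, 132, 134, 134, 134]
219 [92, 89, 86, 112, 134, 137, 129, 124, 124, 121, 111, 109, 111, 111, 111, 116, 117, 108, 110, 109, 105, 108, 109, 109, 110, 117, 118, 118, 118, 119, 120, 118, 119, 121, 122, 124, 126, 129, 134, 133, 133, 136, 137, 138, 137, 136, 137, 138, 138, 138, 137, 137, 137, 137, 137, 137, 136]
side [0.4813 0.1995 0.062 ]
side [0.4334 0.1953 0.062 ]
side [0.4223 0.4589 0.062 ]
side [0.4718 0.463  0.062 ]
sl [0.4743 0.2408 0.054 ]
sl [0.4311 0.2371 0.054 ]
sl [0.4709 0.4046 0.054 ]
sl [0.4264 0.4009 0.054 ]
sl [0.4708 0.3282 0.054 ]
sl [0.4301 0.3248 0.054 ]
```

The seams in the top view at about (160,213) and (171,213) suggest the notch is slightly left of the middle, at about +15 mm in case y. Touch will confirm it. Before moving, I'll check heights around the work area for obstacles.

```bash
python3 - <<'E'
from h import *
t=load("top0.npz");K,R,T=t["camera_matrix"],t["R"],t["t"]
v,u=np.mgrid[0:384,0:512];d=t["depth"]
c=np.stack([(u-K[0,2])/K[0,0]*d,(v-K[1,2])/K[1,1]*d,d],-1)
W=(c-T)@R
ok=d>0
X,Y,Z=[W[...,i] for i in range(3)]
print("max height cm grid rows x, cols y")
xs=np.arange(.2,.66,.04);ys=np.arange(-.56,.6,.04)
print('      ',' '.join(f"{int(round(y*100)):3d}" for y in ys))
for x in xs[::-1]:
    print(f"{x:.2f}",'  ',' '.join(f"{int(100*np.percentile(Z[m],97)):3d}" if (m:=ok&(abs(X-x)<.02)&(abs(Y-y)<.02)).sum()>2 else ' --' for y in ys))
E
```

```text
max height cm grid rows x, cols y
       -56 -52 -48 -44 -40 -36 -32 -28 -24 -20 -16 -12  -8  -4   0   4   8  12  16  20  24  28  32  36  40  44  48  52  56  60
0.64      2   2   0   0   0   1   0   0   0  14  20  20  17  17  17  17  17  15   0   6   7   6   6   6   7   6   7   0   0   4
0.60      1   2   0   1   1   0   0   0  12  14  20  18  16  17  17  16  16   0   0   6   6   6   6   6   6   6   7   0   0   4
0.56      0   0   9   6   1   1   0   0  10  13  19  14  15  16  16  16  15   0   0   6   7   6   6   7   7   7   6   0   4   3
0.52      0   0   6   4   0   1   0   0   0   9  10  12  13  14  14  14  14   0   0   6   6   6   6   6   6   7   6   4   0   4
0.48      0   0   1   1   0   1   0   0   0   2   0  10   4   0   0   0   0   0   0   6   6   6   6   6   6   6   6   3   1   4
0.44      0   0   0   0   0   0   1   0   1   0   0   0   0   0   0   0   0   0   0   6   6   6   5   5   6   6   6   1   1   4
0.40      1   1   1   0   0   0   0   0   0   0   0   1   1   1   0   0   0   0   0   0   0   0   0   0   1   0   1   1   2   3
0.36      0   1   1   0   0   0   0   0   0   0   0   0   0   0   0   0   0   0   0   0   0   0   0   0   0   0   0   0   2   1
0.32      0   0   0   0   0   0   0   0   0   0   0   0   0   0   0   0   0   0   0   0   0   0   0   0   0   0   0   0   0   0
0.28     34  53  55  56  54 -73 -73 -73 -73 -73  74  77  77  76 -74 -73 -73 -73 -73 -73 -74 -73 -73 -73 -73 -73 -73 -73 -73 -73
0.24     21  54  54  57  58  60  61 -73 -73 -73  76  77  78  76  70  59  48 -73 -73 -73 -73 -73 -73 -73 -73 -73 -73 -73 -73 -73
0.20     53  54  53  58  61  63  65  67  69  70  77  77  77  76  70  60  48  38  27 -73 -73 -73 -73 -73 -73 -73 -73 -73 -73 -73
```

>>> step_arm(
  targets=[
    [0, 0, 0, 0, 0, -0.1187, 1],
    [0, 0, 0, 0, 0, -0.1187, 1],
    [0, 0, 0, 0, 0, -0.1187, 1],
    [0, 0, 0, 0, 0, -0.1187, 1],
    [0, 0, 0, 0, 0, -0.1187, 1],
    [0, 0, 0, 0, 0, -0.1187, 1],
    [0, 0, 0, 0, 0, -0.1187, 1],
    [0, 0, 0, 0, 0, -0.1187, 1],
    [0, 0, 0, 0, 0, -0.1187, 1],
    [0, 0, 0, 0, 0, -0.1187, 1],
  ],
)

```text
clock: 0.93
ee_pos: [0.2241, -0.502, 0.2183]
ee_rot: [-2.174, -2.267, -0.001]
force: [-0.0, 0.2, 0.1]
finger_gap: 0.331
```

>>> step_arm(
  targets=[
    [30, 10, 0, 0, 0, 0, 1],
    [30, 10, 0, 0, 0, 0, 1],
    [30, 10, 0, 0, 0, 0, 1],
    [30, 10, 0, 0, 0, 0, 1],
    [30, 10, 0, 0, 0, 0, 1],
    [30, 10, 0, 0, 0, 0, 1],
    [30, 10, 0, 0, 0, 0, 1],
    [30, 10, 0, 0, 0, 0, 1],
    [30, 10, 0, 0, 0, 0, 1],
    [30, 10, 0, 0, 0, 0, 1],
  ],
)

```text
clock: 1.77
ee_pos: [0.3133, -0.1973, 0.2185]
ee_rot: [-2.181, -2.261, -0.0]
force: [0.1, -0.5, -0.7]
finger_gap: 0.006
```

>>> step_arm(
  targets=[
    [30, 10, 0, 0, 0, 0, 1],
    [30, 10, 0, 0, 0, 0, 1],
    [30, 10, 0, 0, 0, 0, 1],
    [30, 10, 0, 0, 0, 0, 1],
    [30, 10, 0, 0, 0, 0, 1],
    [30, 10, 0, 0, 0, 0, 1],
    [30, 10, 0, 0, 0, 0, 1],
    [30, 10, 0, 0, 0, 0, 1],
    [30, 10, 0, 0, 0, 0, 1],
    [30, 10, 0, 0, 0, 0, 1],
  ],
)

```text
clock: 2.6
ee_pos: [0.4024, 0.1063, 0.2185]
ee_rot: [-2.181, -2.261, 0.0]
force: [0.6, -1.6, -0.3]
finger_gap: 0.007
```

>>> step_arm(
  targets=[
    [25, 8, 0, 0, 0, 0, 1],
    [25, 8, 0, 0, 0, 0, 1],
    [25, 8, 10, 0, 0, 0, 1],
    [25, 8, 20, 0, 0, 0, 1],
    [25, 8, 30, 0, 0, 0, 1],
    [25, 8, 30, 0, 0, 0, 1],
    [0, 0, 20, 0, 0, 0, 1],
    [0, 0, 10, 0, 0, 0, 1],
    [0, 0, 0, 0, 0, 0, 1],
  ],
)

```text
clock: 3.35
ee_pos: [0.4437, 0.2556, 0.0966]
ee_rot: [-2.18, -2.26, 0.006]
force: [-0.4, -0.3, -0.1]
finger_gap: 0.004
```

```bash
python3 - <<'E'
from bench import ctrl, optics
from h import *
s=ctrl.observe();print(s['ee_pos'],s['force'],s['qvel'].round(3),s['q'].round(2))
for n,b in(("side",(195,345,150,300)),("top",(120,250,140,240))):
    d=optics.capture(n);crop(d,*b,5 if n=="top" else 4,f"pics/{n}1.png")
E
```

```text
[0.44369675 0.25556047 0.09662231] [-0.38237406 -0.27578887 -0.09375836] [-0.015 -0.059 -0.03  -0.     0.046 -0.001] [ 0.43  0.45  1.85 -0.    0.84  0.4 ]
```

View pics/side1.png

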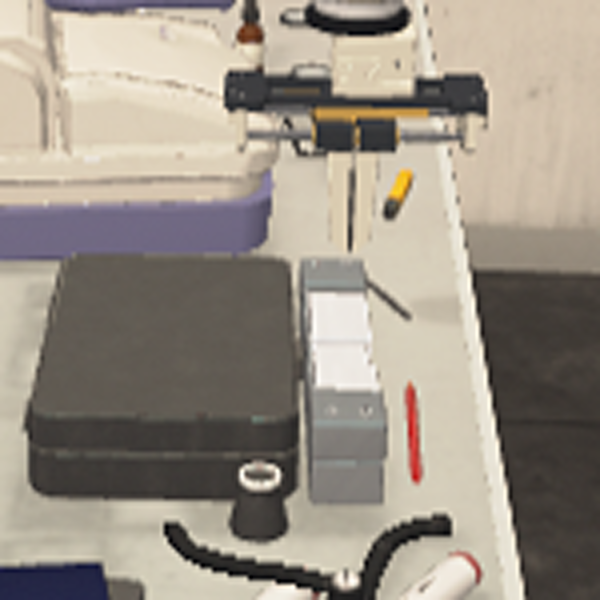

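View pics/top1.png

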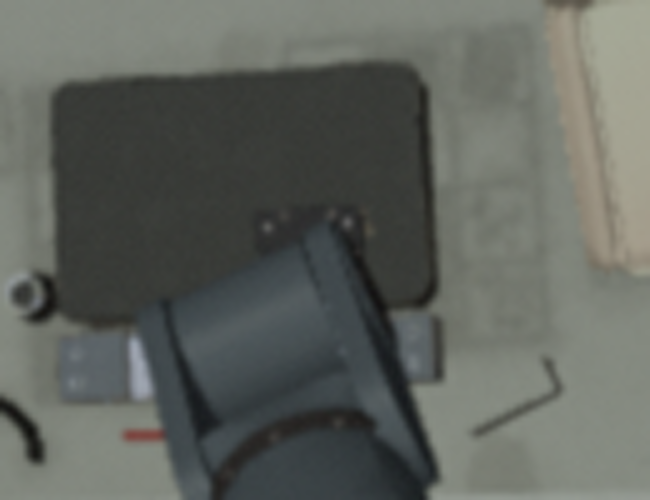

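The fingers are shut at side crop (350,250), lined up across the ledge near its right end. The tip is about 33 mm across and the ledge is 43 mm deep. Descending now.

>>> step_arm(
  targets=[
    [2, 0, 10, 0, 0, 0, 1],
    [2, 0, 10, 0, 0, 0, 1],
    [0, 0, 8, 0, 0, 0, 1],
    [0, 0, 4, 0, 0, 0, 1],
    [0, 0, 2, 0, 0, 0, 1],
    [0, 0, 0, 0, 0, 0, 1],
  ],
)

```text
clock: 3.95
ee_pos: [0.4447, 0.26, 0.0642]
ee_rot: [-2.181, -2.261, 0.001]
force: [0.5, 0.3, -0.1]
finger_gap: 0.005
```

>>> step_arm(
  targets=[
    [0, 0, 1.5, 0, 0, 0, 1],
    [0, 0, 1.5, 0, 0, 0, 1],
    [0, 0, 0, 0, 0, 0, 1],
  ],
)

```text
clock: 4.2
ee_pos: [0.4449, 0.2602, 0.0616]
ee_rot: [2.181, 2.261, 0.0]
force: [-0.7, 0.2, 0.0]
finger_gap: 0.003
```

>>> step_arm(
  targets=[
    [0, 0, 2, 0, 0, 0, 1],
    [0, 0, 2, 0, 0, 0, 1],
    [0, 0, 1, 0, 0, 0, 1],
    [0, 0, 0, 0, 0, 0, 1],
  ],
)

```text
clock: 4.53
ee_pos: [0.4447, 0.2602, 0.0564]
ee_rot: [-2.181, -2.261, 0.001]
force: [-0.2, -0.1, -0.1]
finger_gap: 0.004
```

>>> step_arm(
  targets=[
    [0, 0, 1, 0, 0, 0, 1],
    [0, 0, 0, 0, 0, 0, 1],
  ],
)

```text
clock: 4.7
ee_pos: [0.4448, 0.2602, 0.0555]
ee_rot: [-2.181, -2.261, 0.0]
force: [1.1, -0.1, -0.8]
finger_gap: 0.0
```

>>> step_arm(
  targets=[
    [0, 0, 1, 0, 0, 0, 1],
    [0, 0, 0, 0, 0, 0, 1],
  ],
)

```text
clock: 4.87
ee_pos: [0.4449, 0.2602, 0.0545]
ee_rot: [-2.181, -2.261, 0.0]
force: [0.1, -0.5, -0.3]
finger_gap: 0.003
```

>>> step_arm(
  targets=[
    [0, 0, 0.5, 0, 0, 0, 1],
    [0, 0, 0, 0, 0, 0, 1],
  ],
)

```text
clock: 5.03
ee_pos: [0.4449, 0.2602, 0.0543]
ee_rot: [2.181, 2.261, 0.0]
force: [-1.9, -0.4, 3.0]
finger_gap: 0.005
```

Contact at z = 54.3 mm with 3 N. Now I'll slide along the ledge.

>>> step_arm(
  targets=[
    [3, 0, 0.2, 0, 0, 0, 1],
    [4, 0, 0, 0, 0, 0, 1],
    [4, 0, 0, 0, 0, 0, 1],
    [4, 0, 0, 0, 0, 0, 1],
  ],
)

```text
clock: 5.37
ee_pos: [0.4447, 0.2751, 0.0543]
ee_rot: [2.18, 2.261, 0.0]
force: [1.1, -4.5, 5.2]
finger_gap: 0.004
```

>>> step_arm(
  targets=[
    [4, 0, 0, 0, 0, 0, 1],
    [4, 0, 0, 0, 0, 0, 1],
    [4, 0, 0, 0, 0, 0, 1],
  ],
)

```text
clock: 5.62
ee_pos: [0.4443, 0.2871, 0.0543]
ee_rot: [2.18, 2.261, 0.0]
force: [-0.1, -4.7, 5.7]
finger_gap: 0.007
```

>>> step_arm(
  targets=[
    [4, 0, 0, 0, 0, 0, 1],
    [4, 0, 0, 0, 0, 0, 1],
  ],
)

```text
clock: 5.78
ee_pos: [0.444, 0.2951, 0.0543]
ee_rot: [2.18, 2.261, 0.0]
force: [1.0, -4.5, 5.8]
finger_gap: 0.011
```

>>> step_arm(
  targets=[
    [4, 0, 0, 0, 0, 0, 1],
    [4, 0, 0, 0, 0, 0, 1],
    [4, 0, 0, 0, 0, 0, 1],
  ],
)

```text
clock: 6.03
ee_pos: [0.4435, 0.307, 0.0543]
ee_rot: [2.18, 2.261, -0.0]
force: [0.2, -5.0, 4.7]
finger_gap: 0.004
```

>>> step_arm(
  targets=[
    [4, 0, 0, 0, 0, 0, 1],
    [4, 0, 0, 0, 0, 0, 1],
  ],
)

```text
clock: 6.2
ee_pos: [0.4432, 0.315, 0.0543]
ee_rot: [2.18, 2.261, -0.0]
force: [0.2, -5.1, 6.0]
finger_gap: 0.008
```

>>> step_arm(
  targets=[
    [4, 0, 0, 0, 0, 0, 1],
    [4, 0, 0, 0, 0, 0, 1],
  ],
)

```text
clock: 6.37
ee_pos: [0.4429, 0.323, 0.0543]
ee_rot: [2.18, 2.261, -0.0]
force: [0.7, -3.9, 6.1]
finger_gap: 0.003
```

>>> step_arm(
  targets=[
    [4, 0, 0, 0, 0, 0, 1],
    [4, 0, 0, 0, 0, 0, 1],
  ],
)

```text
clock: 6.53
ee_pos: [0.4425, 0.3312, 0.0542]
ee_rot: [2.181, 2.261, 0.0]
force: [-0.5, -2.6, 3.1]
finger_gap: 0.003
```

>>> step_arm(
  targets=[
    [3, 0, 0, 0, 0, 0, 1],
    [0, 0, 0, 0, 0, 0, 1],
  ],
)

```text
clock: 6.7
ee_pos: [0.4421, 0.3348, 0.0538]
ee_rot: [-2.181, -2.261, -0.001]
force: [-0.6, -0.3, 1.0]
finger_gap: 0.006
```

>>> step_arm(
  targets=[
    [3, 0, 0, 0, 0, 0, 1],
    [0, 0, 0, 0, 0, 0, 1],
  ],
)

```text
clock: 6.87
ee_pos: [0.442, 0.3375, 0.0538]
ee_rot: [-2.181, -2.261, 0.0]
force: [-0.6, -0.6, -0.7]
finger_gap: 0.01
```

The force dropped at y ≈ 0.332–0.335, which matches the seam (right edge 0.324 plus half the 15 mm fingertip). I'll move to the middle of the notch and go down to find its floor.

>>> step_arm(
  targets=[
    [3, 0, 1, 0, 0, 0, 1],
    [3, 0, 1, 0, 0, 0, 1],
    [0, 0, 1, 0, 0, 0, 1],
    [0, 0, 1, 0, 0, 0, 1],
    [0, 0, 0.5, 0, 0, 0, 1],
    [0, 0, 0, 0, 0, 0, 1],
  ],
)

```text
clock: 7.37
ee_pos: [0.4418, 0.3431, 0.0493]
ee_rot: [-2.181, -2.261, 0.0]
force: [-0.4, 0.0, 0.2]
finger_gap: 0.007
```

>>> step_arm(
  targets=[
    [0, 0, 0.5, 0, 0, 0, 1],
    [0, 0, 0.5, 0, 0, 0, 1],
    [0, 0, 0, 0, 0, 0, 1],
  ],
)

```text
clock: 7.62
ee_pos: [0.4419, 0.3431, 0.0484]
ee_rot: [-2.181, -2.261, 0.0]
force: [-0.0, -1.0, -0.1]
finger_gap: 0.005
```

>>> step_arm(
  targets=[
    [0, 0, 0.5, 0, 0, 0, 1],
    [0, 0, 0.3, 0, 0, 0, 1],
    [0, 0, 0, 0, 0, 0, 1],
  ],
)

```text
clock: 7.87
ee_pos: [0.4419, 0.3431, 0.048]
ee_rot: [2.181, 2.261, -0.0]
force: [-1.3, -1.1, 4.9]
finger_gap: 0.006
```

The fingertip is on the plate at z = 48.0 mm, about 6 mm below the ledge as expected. Pressing now.

>>> step_arm(
  targets=[
    [0, 0, 1, 0, 0, 0, 1],
    [0, 0, 1, 0, 0, 0, 1],
    [0, 0, 1, 0, 0, 0, 1],
  ],
)

```text
clock: 8.12
ee_pos: [0.4419, 0.3431, 0.0451]
ee_rot: [-2.181, -2.261, -0.0]
force: [-2.2, -1.9, 7.7]
finger_gap: 0.006
```

>>> step_arm(
  targets=[
    [0, 0, 1, 0, 0, 0, 1],
    [0, 0, 1, 0, 0, 0, 1],
    [0, 0, 1, 0, 0, 0, 1],
  ],
)

```text
clock: 8.37
ee_pos: [0.4419, 0.3432, 0.0421]
ee_rot: [2.181, 2.261, 0.0]
force: [-2.3, -1.2, 8.4]
finger_gap: 0.006
```

>>> step_arm(
  targets=[
    [0, 0, 0.5, 0, 0, 0, 1],
    [0, 0, 0.5, 0, 0, 0, 1],
    [0, 0, 0, 0, 0, 0, 1],
  ],
)

```text
clock: 8.62
ee_pos: [0.4419, 0.3432, 0.0412]
ee_rot: [2.181, 2.261, 0.0]
force: [-2.7, -1.0, 7.2]
finger_gap: 0.005
```

>>> step_arm(
  targets=[
    [0, 0, 0.5, 0, 0, 0, 1],
    [0, 0, 0.5, 0, 0, 0, 1],
    [0, 0, 0, 0, 0, 0, 1],
  ],
)

```text
clock: 8.87
ee_pos: [0.4419, 0.3432, 0.041]
ee_rot: [2.181, 2.261, 0.0]
force: [-5.4, -3.5, 17.9]
finger_gap: 0.005
```

>>> step_arm(
  targets=[
    [0, 0, 0.5, 0, 0, 0, 1],
    [0, 0, 0.5, 0, 0, 0, 1],
    [0, 0, 0, 0, 0, 0, 1],
  ],
)

```text
clock: 9.12
ee_pos: [0.4419, 0.3433, 0.0408]
ee_rot: [-2.181, -2.261, -0.0]
force: [-9.0, -5.1, 27.9]
finger_gap: 0.003
```

The plate stopped at z = 41.0 mm, 13 mm below the ledge, and the force is rising. That is the end stop, so I'll take the hand away.

>>> step_arm(
  targets=[
    [0, 0, -1.5, 0, 0, 0, 1],
    [0, 0, -5, 0, 0, 0, 1],
    [0, 0, -10, 0, 0, 0, 1],
    [0, 0, -20, 0, 0, 0, 1],
    [0, 0, -30, 0, 0, 0, 1],
    [0, 0, -30, 0, 0, 0, 1],
    [-20, -5, -30, 0, 0, 0, 1],
    [-30, -8, -20, 0, 0, 0, 1],
    [-30, -8, 0, 0, 0, 0, 1],
    [-30, -8, 0, 0, 0, 0, 1],
  ],
)

```text
clock: 9.95
ee_pos: [0.4169, 0.2314, 0.1869]
ee_rot: [2.179, 2.261, 0.004]
force: [0.7, 0.1, -0.1]
finger_gap: 0.008
```

>>> step_arm(
  targets=[
    [-30, -8, 0, 0, 0, 0, 1],
    [-30, -8, 0, 0, 0, 0, 1],
    [-30, -8, 0, 0, 0, 0, 1],
    [-30, -8, 0, 0, 0, 0, 1],
    [-30, -8, 0, 0, 0, 0, 1],
    [-30, -8, 0, 0, 0, 0, 1],
    [-30, -8, 0, 0, 0, 0, 1],
    [-30, -8, 0, 0, 0, 0, 1],
    [0, 0, 0, 0, 0, 0, 1],
    [0, 0, 0, 0, 0, 0, 1],
  ],
)

```text
clock: 10.78
ee_pos: [0.3616, -0.0109, 0.1857]
ee_rot: [2.184, 2.257, 0.001]
force: [0.7, 0.9, 0.4]
finger_gap: 0.006
```

```bash
python3 - <<'E'
from bench import ctrl, optics
from h import *
s=ctrl.observe();print(s['ee_pos'],s['force'],s['qvel'].round(3),s['clock'])
for n,b in(("side",(195,345,150,300)),("top",(120,250,140,240))):
    d=optics.capture(n);np.savez(f"{n}2.npz",**d);crop(d,*b,5 if n=="top" else 4,f"pics/{n}2.png")
t0=load("top0.npz");t2=load("top2.npz");s0=load("side0.npz");s2=load("side2.npz")
for v in (170,180,190,196,199): print(v,[(round(float(np.median(pt(t2,u,v)[2]-pt(t0,u,v)[2])),4)) for u in (140,150,160,170,180,190)])
def red(d):
    i=d["pixels"].astype(int);m=(i[...,0]>i[...,1]*1.8)&(i[...,0]>60);v,u=np.nonzero(m);k=(u>130)&(u<190)&(v>215)&(v<235);return u[k].mean(),v[k].mean(),k.sum()
print(red(t0),red(t2))
E
```

```text
[ 0.36156047 -0.01088483  0.1856748 ] [0.65331389 0.88610031 0.39667409] [ 0.057  0.013 -0.008  0.005 -0.001  0.024] 10.7833
170 [0.0159, 0.0069, 0.0122, 0.0099, 0.0043, 0.0162]
180 [0.0123, 0.0016, 0.0114, -0.0054, 0.004, 0.0082]
190 [0.0169, 0.0095, 0.0046, 0.0139, 0.0118, 0.004]
196 [0.0106, 0.0173, 0.0124, 0.0152, 0.0173, 0.0173]
199 [0.0082, 0.0083, 0.0179, 0.0085, 0.0194, 0.0157]
(np.float64(nan), np.float64(nan), np.int64(0)) (np.float64(nan), np.float64(nan), np.int64(0))<stdin>:9: RuntimeWarning: Mean of empty slice.
  ret = ret.dtype.type(ret / rcount)
```

View pics/side2.png

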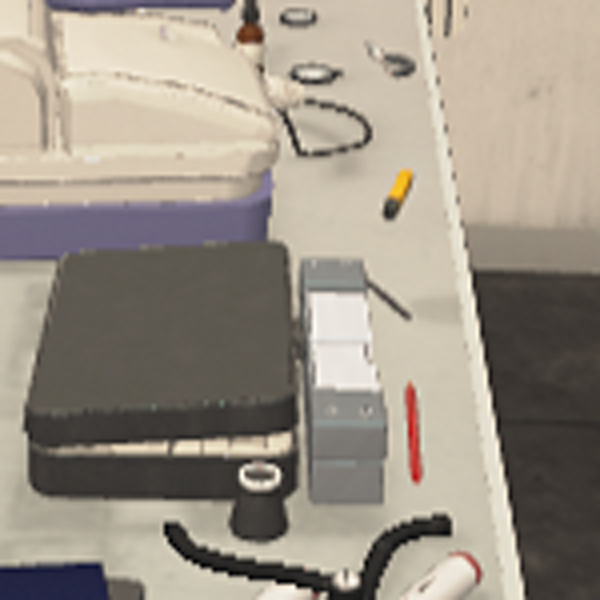

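View pics/top2.png

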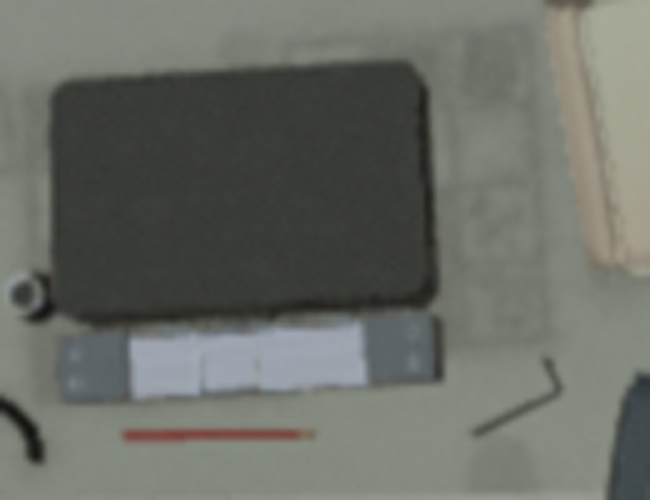

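The side view shows the lid ajar, with a light gap at crop (200,442) that wasn't there before. The pencil (415,432), hex key, loupe and marker sit where they were. The hand is clear, so I'm handing in.

```bash
python3 -c "
from bench import ctrl
print(ctrl.job_done())"
```

```text
the job is handed in; nothing more can be done
None
```

The case is open: I pressed the hidden release fully down, the lid stands ajar, and the hand is clear. I handed the job in at about 11 s of the 46 s allowed.

- **Feeling for the notch:** I slid the shut fingertips left along the ledge from its right end, pressing with about 5 N. The force dropped away at y ≈ 0.333 m. That fits the notch seams I had seen in the top picture, about 15 mm left of the ledge's middle.
- **Pressing the plate:** The fingertip met the plate at z = 48.0 mm, 6 mm below the ledge. The plate moved at about 8 N and stopped at z = 41.0 mm, 13 mm below the ledge. I held on until the upward force reached 28 N, to be sure it was at its stop.
- **Last checks:** The side picture shows an open gap under the lid. The depth images put the lid's front about 15 mm higher, though with several mm of noise. By eye, the pencil, hex key, loupe and marker had not moved, and the dropper bottle looked undisturbed. The force reading was about 1 N, within its noise.
- **Failed check:** My colour-mask check on the pencil's position found no pixels, so that rests on comparing the pictures by eye.

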